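# Switch the suction distributor to the green outlet and start it

## Task

Switch the suction distributor over to its green outlet: pull the sprung selector knob up out of its slot, turn it towards the green outlet and let it snap fully home in the notch there, without forcing it. Then, with the selector home, press the green start key fully down and let go, leaving the other things on the bench where they are.

Things in the scene. Friction and masses are not known exactly. Their poses are not given: they have to be found in the camera images.
- distributor: Fixed white box with grey top, 170 x 116 x 100 mm (x, y, z); origin at the centre of its underside, x axis along its long side, away from the robot. On its top: selector, start key and two outlets, symmetrical about x but for the outlets' colours. It stands in one of two gaps between blue plasma expressors, whose clear plates rise to 250 mm about 90 mm from the gap's middle.
- selector_axis (a point): Point on the selector's upright axis, fixed to the distributor 28 mm along +x from its origin, at z = 116 mm: the top of the hidden index ring, inside an aluminium collar (41 mm outer radius, top at z = 118 mm). The ring sits askew: the notch for an outlet lies anywhere up to 0.28 rad to either side of the straight direction to that outlet, so it must be found by feel.
- selector_grip (a point): Top centre of the black selector knob, on its axis, z = 154 mm when home; it rises with the knob. The grip is an upright bar 14 mm wide (pinch it across that width, from above), 48 mm long, 28 mm high over the knob's skirt (73 mm across, 7 mm thick, just over the collar). The point's x axis runs along the bar towards the pointer.
- pointer_tip (a point): Outer end of the white pointer on the selector's skirt, 34 mm from the axis, 28 mm below selector_grip; from selector_grip to this point is where the selector points. At the start that is within 0.05 rad of the distributor's +x, in a wide slot. Pointed 0.28 rad short of an outlet, the pin is past that slot: on the ring, or already in the notch. It can turn 1.7 rad to either side of +x.
- index_pin_foot (a point): Flat foot of the 6 mm square index pin, under the pointer, 30 mm from the axis, hidden by the skirt. The pin rides on the ring and drops 8 mm into a notch (8 mm wide). To find it: with the pin resting on the ring short of the notch, let go or hold loosely so that the spring can pull it down, and turn in small steps. Pin and ring stand 30 N: do not press the held knob down or twist it against a notch wall.
- selector_lift (a joint): Height of the selector over home, m: 0 = home (in a slot or notch), about 0.007 = pin resting on the ring, 0.016 = fully out. It turns, with slight friction, only when lifted more than 8 mm (11 to 13 mm is good). A spring draws it down with 8.5 N at home, 12.5 N fully out; the drop is damped and takes about 0.1 s. A red stem shows under the skirt while it is out.
- outlet_green: Upright hose stub with green collar, 16 mm across and 17 mm high, fixed on the distributor's top; origin at the centre of its foot. It stands 52 mm from the selector axis, 1.14 rad to the left or to the right of the distributor's +x direction; which side varies.
- outlet_white: The same stub with white collar, at the mirrored place on the other side.
- start_key (a joint): Travel of the start key, m: 0 = up, 0.005 = fully down (a 5 N spring; it comes up by itself).
- start_key_top (a point): Top centre of the round green start key, 22 mm across, in a black housing on the distributor's top, at x = -57 mm in the distributor's frame.
- log_pad: Loose notepad, 149 x 106 x 12 mm, lying in the other gap; leave it alone. Origin at the centre of its underside.
- clip_box: Loose open box with clips, 56 x 81 x 30 mm, in the middle gap; leave it alone. Origin at the centre of its underside.
- tape_roll: Loose roll of tape lying flat, 104 mm across, 25 mm high, near the front of the right gap; leave it alone. Origin at the centre of its underside.
- marker_1: Loose white marker with blue cap, 132 mm long, 13 mm thick, lying in the middle gap; leave it alone. Origin at the centre of its underside.

How it is judged (in metres and radians):
On the way, in this order (a step that is already met when the one before it is completed fails the run):
1. the selector is pulled up clear of its slot (value of joint selector_lift above 0.0085 m), for 0.1 s.
2. the selector is snapped home in the notch at the green outlet (value of joint selector_lift below 0.0015 m and horizontal distance between pointer_tip and outlet_green below 0.0255 m), for 0.2 s.
3. the start key is pressed down (value of joint start_key above 0.004 m), for 0.05 s.
At the end, for the whole second after the job is handed in: The selector is home (less than 1.5 mm above its lowest position) with its pointer tip within 25.5 mm of the green outlet's centre, which only the notch there allows, and the start key, after its press, is up again (less than 1 mm down) (all of step 2 and value of joint start_key below 0.001 m); the robot touches nothing.
It fails at once if the selector's pin is forced against the index ring (more than 30 N) (contact force between index_pin and distributor above 30 N).
It fails at once if the start key is pressed while the selector is not home at the green outlet (value of joint start_key above 0.003 m and (value of joint selector_lift above 0.003 m or horizontal distance between pointer_tip and outlet_green above 0.0255 m)).
It fails at once if a bystander (notepad, clip box, tape roll or marker) is moved more than 20 mm (distance of any of log_pad, clip_box, tape_roll, marker_1 from where it was at the start of the episode above 0.02 m).
It also fails if it takes over 58 s, if anything falls off the work surface, if the arm or the gripper's body presses on something with over 40 N, if the wrist force passes 120 N, or if a joint passes its speed limit or range.

## Robot

A 6-joint arm with a two-finger parallel gripper is mounted at the origin on the work surface; the furniture and walls round the work are solid. World frame = base frame: x ahead of the robot, y to its left, z up, the work surface at z = 0. Lengths are in mm, angles in rad, forces in N, time in s.
With the tool pointing down it reaches from about 300 to 775 mm from the base axis. Payload 14.6 kg.
Tool frame: the origin (TCP) lies at the very end of the fingers, on their centre line; the grasp point (between the pads) lies 19 mm behind it; z points along the fingers, y is the line along which they close (so a half turn about z gives the same grasp; the last joint's range is limited). The gripper opens to 94 mm and grips with 3 to 60 N. Pads are 16 mm wide; open, the fingers measure 119 mm over their backs; the gripper's body (75 mm by 177 mm) begins 78 mm behind the grasp point.
Start: joints at [1.161, 0.3, 1.521, -0, 1.321, -0.067], TCP at [184.866, 517.99, 205.446] pointing down, gripper open.
Joint ranges: [-3.03, 3.03], [-0.79, 2.21], [0.23, 2.52], [-1.04, 4.18], [0, 3.07], [-2.55, 2.55]. Speed limits (rad/s): [2.22, 2.22, 2.57, 3.14, 3.14, 3.14].

## Interface

Orientations are given as [roll, pitch, yaw] about the fixed x, y, z axes, in that order (R = Rz(yaw) Ry(pitch) Rx(roll)).
In Python, from cell import manip gives the robot as it stands.
- The arm moves only by the tool servo_tool, never from a script. Its argument "motion" is a list that holds one entry, the list of rows, each a list of 7 numbers: the shift along the world's x, y, z as a fraction of full scale, then the turn, a rotation vector about the world's x, y, z as a fraction of full scale, then the closure, from 0 (fully open) to 1 (shut). In form: [[[x, y, z, rx, ry, rz, gripper], ...]]. A call has 1 to 10 rows; each row is the pose to reach, as a shift and turn from the pose commanded when the call began, turning the shorter way round; what a row does not reach only later rows make up. Full scale, the value 1, is 0.5 m for a shift and pi rad for a turn. A row lasts 1/10 s, in which the tool goes at most 50 mm and 8.59 degrees, less where a joint would pass 70% of its speed; a pose out of reach is approached as far as the arm can. A call with a number of a shift or a turn outside -1 to 1 is refused whole. A call with a gripper value outside its range is refused whole. The fingers move at their own pace and stop on an object; "newtons" is the grip in N (left out, the last holds). Time passes only in rows, so rows that repeat a pose let the fingers close. It gives the time, the measured TCP pose, the force, the opening and the grip force at its end, in the units of the state.
- manip.read_state(): the state, without advancing time (a new reading comes with each control period).
- manip.camera(name): name is "scene" or "top"; returns a dict with "frame" (384x512x3 uint8, red, green, blue), "range_z" (384x512 float32, mm along the optical axis (not along the pixel's ray), 0 where there is no reading), "vfov" (degrees; the focal length in pixels is half the picture's height over the tangent of half this angle, whatever the lens; pixels are square), "cx", "cy" (the principal point, pixels), "cam_to_world" (4x4, takes a point from camera to world coordinates). Camera axes: x right, y down, z forward; pixel columns grow to the right and rows downward; lengths in mm; the calibration is good to about 2 mm. A picture is of the moment at which its call begins.
- manip.sign_off(): hands the job in; it is judged then, once.
The state is a dict: "clock": time; "joints": joint angles; "qd": joint speeds; "effort": joint torques, N m; "eef_pos": TCP position; "eef_rot": TCP orientation; "wrist_force": force on the tool from outside, world axes, zero at the start; "moment": the same for the moment, N m; "finger_gap": finger opening in mm; "finger_force": force on a finger pad.
Only numpy, scipy, OpenCV 4.12 (cv2) and the standard library are available. Lean on these libraries where they do the work, as an engineer would, in place of code of your own. Each camera call takes 0.05 s, during which the arm holds its last target. There are 200 camera calls.

## Working session

There is one attempt and no reset: what is moved stays moved. The work goes in short steps, Python scripts to look and compute and a tool call to move; the robot and the scene stay as the last step left them, time stands still between calls to the robot, and variables do not carry over. Pictures are saved under pics/ and viewed, at most 10 in all, crops included, and the job is handed in when it is done.

Besides the shell and the picture viewer there is one more tool, called after ">>>" in YAML: its name, and indented under it one key for each argument. servo_tool: Moves the arm, as the interface text tells. Its arguments: {"type":"object","properties":{"motion":{"type":"array"},"newtons":{"type":"number"}},"required":["motion"]}

```bash
mkdir -p pics; cat > h.py <<'E'
import numpy as np,cv2
from cell import manip
def cam(n):
    c=manip.camera(n); c['f']=c['frame'].shape[0]/2/np.tan(np.radians(c['vfov'])/2); return c
def pts(c):
    z=c['range_z']; v,u=np.mgrid[:z.shape[0],:z.shape[1]]
    P=np.stack([(u-c['cx'])*z/c['f'],(v-c['cy'])*z/c['f'],z],-1)
    T=c['cam_to_world']; return P@T[:3,:3].T+T[:3,3]
def save(c,n): cv2.imwrite('pics/'+n,c['frame'][:,:,::-1])
E
python3 - <<'E'
from h import *
a=cam('scene');b=cam('top')
cv2.imwrite('pics/a.png',cv2.resize(np.vstack([a['frame'],b['frame']])[:,:,::-1],None,fx=.78,fy=.78))
for c in(a,b): print(c['cam_to_world'].round(2).tolist(),c['f'])
s=manip.read_state();print(s)
E
```

```text
[[0.92, 0.31, -0.23, 677.12], [0.38, -0.75, 0.54, -650.79], [-0.0, -0.59, -0.81, 1039.27], [0.0, 0.0, 0.0, 1.0]] 404.2777175336589
[[0.0, -1.0, 0.07, 346.82], [-1.0, -0.0, 0.01, -59.2], [-0.01, -0.07, -1.0, 1254.81], [0.0, 0.0, 0.0, 1.0]] 426.6901593457669
{'clock': 0.1, 'joints': array([ 1.16145153e+00,  3.00450739e-01,  1.52150792e+00,  1.23833029e-05,
        1.32069933e+00, -6.66195916e-02]), 'qd': array([ 0.0003718 , -0.00120761, -0.00133754,  0.0014971 ,  0.0009942 ,
        0.00116822]), 'effort': array([ 2.24685687e-04, -5.32644081e+01, -3.53287947e+01,  7.09544308e-02,
        2.34668056e-02, -8.53953452e-05]), 'eef_pos': array([184.74770967, 517.79676738, 204.92844626]), 'eef_rot': array([-3.14053048e+00, -8.28881531e-05,  2.79886433e+00]), 'wrist_force': array([0.17892502, 0.8523904 , 0.73522872]), 'moment': array([ 0.0172243 , -0.03547624,  0.04337374]), 'finger_force': 0.0, 'finger_gap': 93.71741768763826}
```

View pics/a.png

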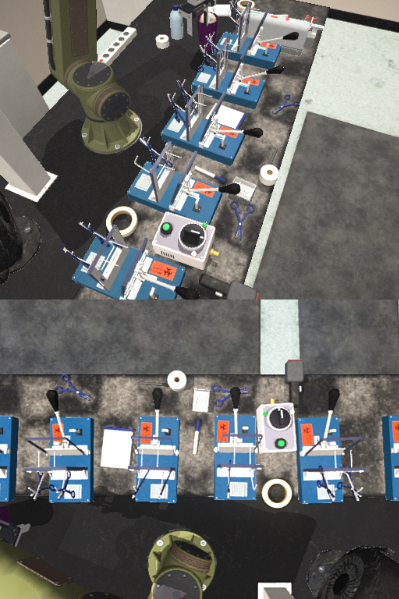

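```bash
python3 - <<'E'
from h import *
a=cam('scene');b=cam('top')
P=pts(b);Q=pts(a)
ca=a['frame'][250:350,180:290];cb=b['frame'][115:235,300:410]
cv2.imwrite('pics/b.png',np.hstack([cv2.resize(ca,(400,400)),cv2.resize(cb,(400,436))[:400]])[:,:,::-1])
for n,c,X,(v0,v1,u0,u1) in(('scene',a,Q,(250,350,180,290)),('top',b,P,(115,235,300,410))):
    h=cv2.cvtColor(c['frame'],cv2.COLOR_RGB2HSV)
    m=np.zeros(h.shape[:2],np.uint8);m[v0:v1,u0:u1]=1
    g=(m*((h[...,0]>45)&(h[...,0]<85)&(h[...,1]>90)&(h[...,2]>50))).astype(np.uint8)
    k,L,st,ce=cv2.connectedComponentsWithStats(g)
    for i in range(1,k):
        if st[i,4]>3: print(n,'green',st[i,4],ce[i].round(1),np.median(X[L==i],0).round(1))
    t=(m*(abs(X[...,2]-100)<5)).astype(np.uint8)
    r=cv2.minAreaRect(np.float32(X[t>0][:,:2]));print(n,'top',r,t.sum())
    # knob: dark, height>122
    kb=(m>0)&(X[...,2]>140)&(X[...,2]<160)
    if kb.any():print('bar',kb.sum(),X[kb].mean(0).round(1),cv2.minAreaRect(np.float32(X[kb][:,:2])))
    kb=(m>0)&(X[...,2]>120)&(X[...,2]<160)&(c['frame'].max(-1)<90)
    print('knob',kb.sum(),X[kb].mean(0).round(1),cv2.minEnclosingCircle(np.float32(X[kb][:,:2])))
E
```

```text
scene green 30 [261.5 288. ] [ 542.9 -292.6  112.6]
scene green 78 [212.6 290.7] [ 438.3 -345.1  118.9]
scene top ((481.5084533691406, -339.05206298828125), (205.45843505859375, 255.92527770996094), 16.01780128479004) 1874
bar 179 [ 511.1 -343.1  150.9] ((432.1964416503906, -370.8863525390625), (193.4152069091797, 153.32235717773438), 54.555233001708984)
knob 626 [ 520.2 -344.1  130.6] ((457.7674255371094, -346.03619384765625), 100.29887390136719)
top green 23 [339.2 145.9] [ 543.  -288.6  113.9]
top green 67 [360.  183.9] [ 439.5 -341.9  120.5]
top top ((464.53143310546875, -333.40423583984375), (296.0780334472656, 239.70025634765625), 86.87284851074219) 1620
bar 220 [ 492.2 -309.3  151.8] ((428.0850524902344, -320.0940856933594), (284.91552734375, 236.3712921142578), 89.44424438476562)
knob 499 [ 514.5 -340.7  132.1] ((433.6994323730469, -390.8147888183594), 138.9033966064453)
```

View pics/b.png

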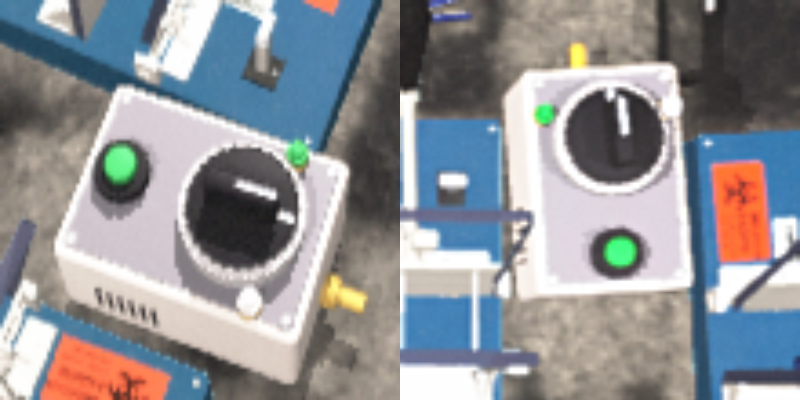

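```bash
python3 - <<'E'
from h import *
a=cam('scene');b=cam('top')
def cast(c,uv,z):
    uv=np.atleast_2d(np.float64(uv));T=c['cam_to_world']
    d=np.c_[(uv[:,0]-c['cx'])/c['f'],(uv[:,1]-c['cy'])/c['f'],np.ones(len(uv))]@T[:3,:3].T
    o=T[:3,3];return (o+d*((z-o[2])/d[:,2])[:,None])
print('key',cast(a,(212.6,290.7),118),cast(b,(360,183.9),118))
print('green',cast(a,(261.5,288),112),cast(b,(339.2,145.9),112))
X=pts(b);f=b['frame'].astype(int)
h=cv2.cvtColor(b['frame'],cv2.COLOR_RGB2HSV)
print('toppix',b['frame'][180:200:5,345],X[180:200:5,345])
g=((abs(X[...,2]-101)<8)).astype(np.uint8);g[:120]=0;g[215:]=0;g[:,:320]=0;g[:,390:]=0
k,L,st,ce=cv2.connectedComponentsWithStats(g);i=1+st[1:,4].argmax();print(st[i])
v,u=np.nonzero(L==i);p=cast(b,np.c_[u,v],100)[:,:2].astype(np.float32);print(cv2.minAreaRect(p))
for n,c in(('scene',a),('top',b)):
    X=pts(c);m=(c['range_z']>0)&(X[...,0]>350)&(X[...,0]<680)&(X[...,1]>-480)&(X[...,1]<-200)&(X[...,2]>165)
    x=X[m];print(n,len(x))
    for lo,hi in((-480,-400),(-400,-270),(-270,-200)):
        y=x[(x[:,1]>lo)&(x[:,1]<hi)]
        for zl in(165,185,205,225,245,265,300):
            q=y[(y[:,2]>zl)&(y[:,2]<zl+20)]
            if len(q):print(lo,zl,len(q),q.min(0).round(),q.max(0).round())
    # full res crop
cb=b['frame'][100:280,270:470];cv2.imwrite('pics/c.png',cv2.resize(cb,(800,600),interpolation=cv2.INTER_CUBIC)[:,:,::-1])
E
```

```text
key [[ 438.11729301 -344.9877379   118.        ]] [[ 440.01830677 -342.72022531  118.        ]]
green [[ 542.55111786 -291.86206465  112.        ]] [[ 543.15041889 -289.53815813  112.        ]]
toppix [[225 215 226]
 [226 216 225]
 [227 218 226]
 [255 255 255]] [[ 451.97881636 -306.81773409   99.77153139]
 [ 438.36310249 -306.63486507   99.96727519]
 [ 424.78089291 -306.47751286  100.04509209]
 [ 411.42386703 -307.09725295   96.49294234]]
[ 333  133   47   64 1631]
((495.6647033691406, -336.986572265625), (168.83755493164062, 116.01993560791016), 3.4056406021118164)
scene 745
-480 165 37 [ 350. -462.  165.] [ 428. -435.  184.]
-480 185 27 [ 351. -453.  186.] [ 432. -435.  205.]
-480 205 29 [ 351. -453.  206.] [ 437. -434.  225.]
-480 225 47 [ 351. -477.  225.] [ 438. -433.  245.]
-480 245 166 [ 350. -480.  245.] [ 445. -434.  254.]
-270 165 52 [ 353. -260.  165.] [ 446. -201.  184.]
-270 185 52 [ 353. -259.  185.] [ 444. -239.  205.]
-270 205 46 [ 352. -258.  206.] [ 447. -240.  225.]
-270 225 73 [ 354. -259.  225.] [ 453. -216.  245.]
-270 245 216 [ 352. -259.  245.] [ 455. -201.  254.]
top 477
-480 165 24 [ 352. -458.  166.] [ 430. -431.  184.]
-480 185 12 [ 352. -434.  186.] [ 433. -432.  202.]
-480 205 19 [ 352. -436.  206.] [ 439. -432.  225.]
-480 225 23 [ 352. -475.  227.] [ 442. -432.  245.]
-480 245 144 [ 352. -479.  245.] [ 446. -432.  257.]
-270 165 11 [ 351. -254.  166.] [ 440. -203.  183.]
-270 185 9 [ 351. -255.  187.] [ 445. -237.  205.]
-270 205 10 [ 351. -255.  206.] [ 448. -237.  223.]
-270 225 18 [ 351. -255.  227.] [ 450. -214.  245.]
-270 245 207 [ 351. -255.  245.] [ 455. -201.  256.]
```

View pics/c.png

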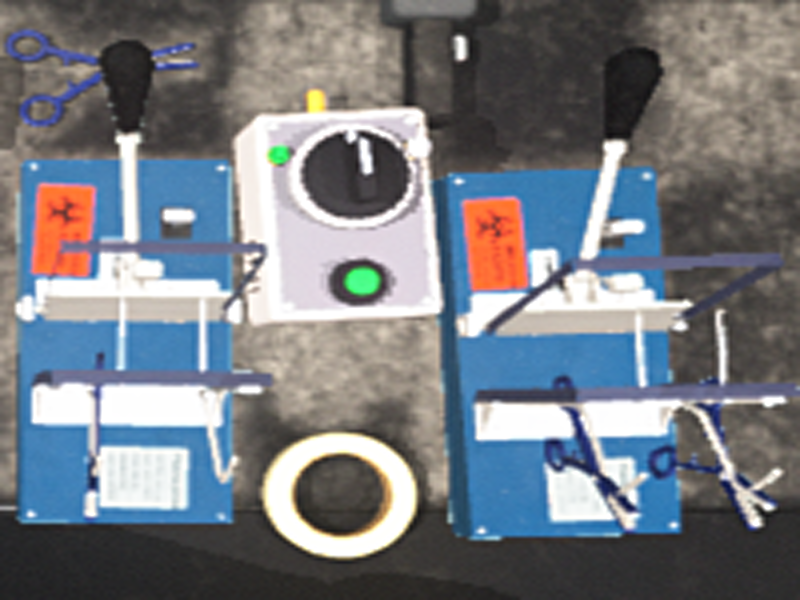

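```bash
python3 - <<'E'
from h import *
for n in('scene','top'):
    c=cam(n);X=pts(c);r=np.hypot(X[...,0]-524,X[...,1]+339)
    m=(abs(X[...,2]-154)<5)&(r<30);p=X[m];q=p[:,:2]-p[:,:2].mean(0);w,V=np.linalg.eigh(q.T@q);d=V[:,1]*np.sign(V[0,1])
    print(n,m.sum(),p.mean(0).round(1),np.arctan2(d[1],d[0]),cv2.minAreaRect(np.float32(p[:,:2])))
    s=(r<42)&(X[...,2]>120)&(X[...,2]<135)&(c['frame'].min(-1)>170);print('pointer',s.sum(),X[s].mean(0).round(1))
    w=m&(c['frame'].min(-1)>150);print('strip',w.sum(),X[w].mean(0).round(1))
E
```

```text
scene 124 [ 523.6 -340.5  152.9] 0.11907581252709998 ((523.17041015625, -339.524658203125), (46.72161865234375, 14.496574401855469), 5.898812294006348)
pointer 29 [ 528.4 -333.7  123.1]
strip 27 [ 532.7 -337.2  153.6]
top 98 [ 523.2 -336.6  154.2] 0.1065226957655534 ((524.2599487304688, -336.5054016113281), (45.567527770996094, 14.351933479309082), 4.638169765472412)
pointer 69 [ 516.8 -326.6  123.1]
strip 23 [ 533.7 -337.3  154.5]
```

>>> servo_tool:
  motion:
    - [[0.06, -0.12, 0.2, 0, 0, -0.045, 0.3], [0.12, -0.24, 0.2, 0, 0, -0.09, 0.4], [0.18, -0.36, 0.2, 0, 0, -0.135, 0.45], [0.24, -0.48, 0.2, 0, 0, -0.18, 0.45], [0.3, -0.6, 0.2, 0, 0, -0.225, 0.45], [0.36, -0.7, 0.2, 0, 0, -0.27, 0.45], [0.42, -0.8, 0.2, 0, 0, -0.315, 0.45], [0.48, -0.9, 0.2, 0, 0, -0.36, 0.45], [0.54, -1.0, 0.2, 0, 0, -0.405, 0.45], [0.6, -1.0, 0.2, 0, 0, -0.45, 0.45]]
  newtons: 10

```text
clock: 1.4
eef_pos: [412.1, 106.3, 304.1]
eef_rot: [3.14, -0.001, 1.379]
wrist_force: [1.1, 1.1, 0.2]
finger_gap: 51.6
finger_force: 0.0
```

>>> servo_tool:
  motion:
    - [[0.02, -0.1, 0, 0, 0, -0.045, 0.45], [0.04, -0.2, 0, 0, 0, -0.09, 0.45], [0.06, -0.3, 0, 0, 0, -0.135, 0.45], [0.08, -0.4, 0, 0, 0, -0.18, 0.45], [0.1, -0.5, 0, 0, 0, -0.225, 0.45], [0.12, -0.6, 0, 0, 0, -0.27, 0.45], [0.14, -0.66, 0, 0, 0, -0.31, 0.45], [0.14, -0.66, 0, 0, 0, -0.36, 0.45], [0.14, -0.66, 0, 0, 0, -0.4, 0.45], [0.14, -0.66, 0, 0, 0, -0.4, 0.45]]

```text
clock: 2.4
eef_pos: [481.6, -221.8, 303.3]
eef_rot: [-3.141, 0.0, 0.126]
wrist_force: [0.3, -0.1, 0.6]
finger_gap: 51.7
finger_force: 0.0
```

>>> servo_tool:
  motion:
    - [[0, 0, 0, 0, 0, 0, 0.45], [0, 0, 0, 0, 0, 0, 0.45]]

```text
clock: 2.6
eef_pos: [481.7, -221.3, 303.5]
eef_rot: [3.141, -0.0, 0.132]
wrist_force: [-0.1, -0.1, 0.5]
finger_gap: 51.7
finger_force: 0.0
```

>>> servo_tool:
  motion:
    - [[0.04, -0.1, 0, 0, 0, -0.01, 0.45], [0.084, -0.2, 0, 0, 0, -0.01, 0.45], [0.084, -0.234, 0, 0, 0, -0.01, 0.45], [0.084, -0.234, -0.08, 0, 0, -0.01, 0.45], [0.084, -0.234, -0.16, 0, 0, -0.01, 0.45], [0.084, -0.234, -0.24, 0, 0, -0.01, 0.45], [0.084, -0.234, -0.24, 0, 0, -0.01, 0.45], [0.084, -0.234, -0.24, 0, 0, -0.01, 0.45]]

```text
clock: 3.4
eef_pos: [524.0, -338.6, 184.8]
eef_rot: [3.141, -0.0, 0.098]
wrist_force: [-1.2, 0.2, 1.8]
finger_gap: 51.7
finger_force: 0.0
```

>>> servo_tool:
  motion:
    - [[0, 0, -0.05, 0, 0, 0, 0.45], [0, 0, -0.1, 0, 0, 0, 0.45], [0, 0, -0.1, 0, 0, 0, 0.45], [0, 0, -0.1, 0, 0, 0, 0.45]]

```text
clock: 3.8
eef_pos: [524.5, -339.0, 136.1]
eef_rot: [3.14, -0.002, 0.098]
wrist_force: [0.2, -0.2, 0.9]
finger_gap: 51.3
finger_force: 0.0
```

>>> servo_tool:
  motion:
    - [[0, 0, 0, 0, 0, 0, 0.7], [0, 0, 0, 0, 0, 0, 0.8], [0, 0, 0, 0, 0, 0, 0.85], [0, 0, 0, 0, 0, 0, 0.88], [0, 0, 0, 0, 0, 0, 0.88]]
  newtons: 8

```text
clock: 4.3
eef_pos: [523.7, -338.6, 133.6]
eef_rot: [3.141, -0.0, 0.097]
wrist_force: [-0.0, -0.3, -0.8]
finger_gap: 15.0
finger_force: 0.0
```

>>> servo_tool:
  motion:
    - [[0, 0, 0, 0, 0, 0, 0.95], [0, 0, 0, 0, 0, 0, 1], [0, 0, 0, 0, 0, 0, 1], [0, 0, 0, 0, 0, 0, 1]]
  newtons: 8

```text
clock: 4.7
eef_pos: [523.7, -338.6, 133.6]
eef_rot: [3.141, -0.0, 0.097]
wrist_force: [-0.9, 1.7, 1.7]
finger_gap: 13.9
finger_force: 8.0
```

Well centred (small side force). Grip firmer and lift 12 mm.

>>> servo_tool:
  motion:
    - [[0, 0, 0, 0, 0, 0, 1], [0, 0, 0, 0, 0, 0, 1], [0, 0, 0.006, 0, 0, 0, 1], [0, 0, 0.012, 0, 0, 0, 1], [0, 0, 0.018, 0, 0, 0, 1], [0, 0, 0.024, 0, 0, 0, 1], [0, 0, 0.024, 0, 0, 0, 1], [0, 0, 0.024, 0, 0, 0, 1], [0, 0, 0.024, 0, 0, 0, 1]]
  newtons: 30

```text
clock: 5.6
eef_pos: [523.6, -338.5, 144.1]
eef_rot: [-3.141, 0.001, 0.097]
wrist_force: [5.1, -3.2, -11.8]
finger_gap: 14.0
finger_force: 30.0
```

>>> servo_tool:
  motion:
    - [[0, 0, 0.002, 0, 0, 0.02, 1], [0, 0, 0.003, 0, 0, 0.05, 1], [0, 0, 0.003, 0, 0, 0.08, 1], [0, 0, 0.003, 0, 0, 0.11, 1], [0, 0, 0.003, 0, 0, 0.14, 1], [0, 0, 0.003, 0, 0, 0.17, 1], [0, 0, 0.003, 0, 0, 0.2, 1], [0, 0, 0.003, 0, 0, 0.23, 1], [0, 0, 0.003, 0, 0, 0.26, 1], [0, 0, 0.003, 0, 0, 0.26, 1]]

```text
clock: 6.6
eef_pos: [523.3, -338.0, 145.4]
eef_rot: [-3.139, -0.0, 0.916]
wrist_force: [2.2, 0.7, -13.4]
finger_gap: 13.8
finger_force: 30.0
```

>>> servo_tool:
  motion:
    - [[0, 0, 0, 0, 0, 0, 1], [0, 0, 0, 0, 0, 0, 1]]

```text
clock: 6.8
eef_pos: [523.3, -338.0, 146.1]
eef_rot: [-3.139, -0.0, 0.912]
wrist_force: [0.5, 2.8, -12.5]
finger_gap: 14.1
finger_force: 30.0
```

>>> servo_tool:
  motion:
    - [[0, 0, -0.003, 0, 0, 0, 1], [0, 0, -0.006, 0, 0, 0, 1], [0, 0, -0.006, 0, 0, 0, 1], [0, 0, -0.006, 0, 0, 0, 1]]

```text
clock: 7.2
eef_pos: [523.4, -338.1, 143.5]
eef_rot: [-3.14, -0.0, 0.913]
wrist_force: [-1.0, 6.0, -12.6]
finger_gap: 13.6
finger_force: 30.0
```

>>> servo_tool:
  motion:
    - [[0, 0, 0, 0, 0, 0, 1], [0, 0, 0, 0, 0, 0, 1], [0, 0, 0, 0, 0, 0, 1]]
  newtons: 3

```text
clock: 7.5
eef_pos: [523.4, -338.7, 144.6]
eef_rot: [-3.141, 0.0, 0.913]
wrist_force: [-4.0, 4.5, -4.3]
finger_gap: 14.7
finger_force: 3.0
```

>>> servo_tool:
  motion:
    - [[0, 0, 0, 0, 0, 0.01, 1], [0, 0, 0, 0, 0, 0.01, 1], [0, 0, 0, 0, 0, 0.02, 1], [0, 0, 0, 0, 0, 0.02, 1], [0, 0, 0, 0, 0, 0.03, 1], [0, 0, 0, 0, 0, 0.03, 1]]
  newtons: 3

```text
clock: 8.1
eef_pos: [523.6, -338.4, 144.8]
eef_rot: [-3.142, -0.0, 1.008]
wrist_force: [-4.0, 6.8, -3.9]
finger_gap: 15.9
finger_force: 3.1
```

```bash
python3 - <<'E'
from h import *
s=manip.read_state();print(s['moment'],s['wrist_force'],s['finger_gap'])
c=cam('scene');cv2.imwrite('pics/d.png',cv2.resize(c['frame'][230:350,170:300],(780,600),interpolation=cv2.INTER_CUBIC)[:,:,::-1])
E
```

```text
[ 1.07913757  0.70105068 -0.07695751] [-3.99805358  6.82405662 -3.93962122] 15.851947981319164
```

View pics/d.png

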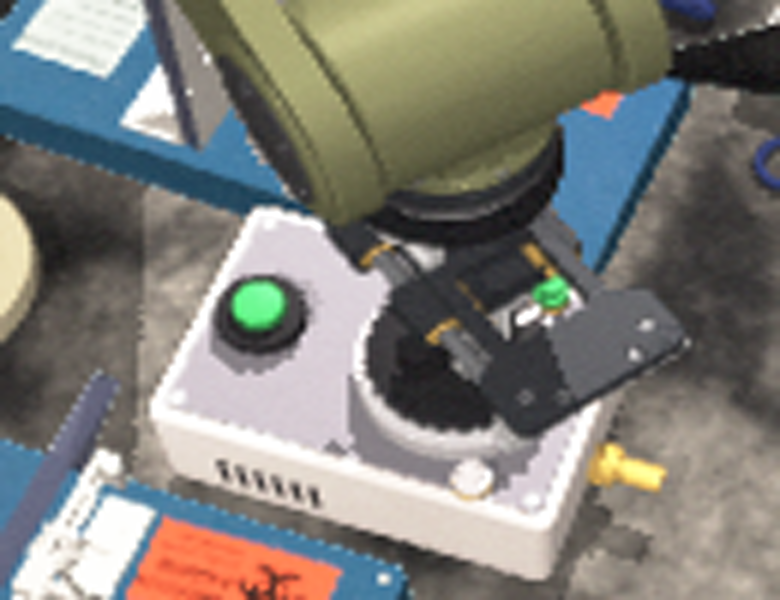

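```bash
cat > k.py <<'E'
from h import *
c=cam('scene');X=pts(c);r=np.hypot(X[...,0]-523.7,X[...,1]+338.5)
m=(r<36)&(X[...,2]>119)&(X[...,2]<139);print(m.sum(),np.histogram(X[m][:,2],np.arange(119,140)))
s=m&(c['frame'].min(-1)>150);print(X[s].round(1).tolist())
E
python3 k.py
```

```text
240 (array([ 0,  0,  0,  0,  0,  0,  0,  0,  4,  1, 19, 39, 43, 50, 45, 19,  9,
        5,  3,  3]), array([119, 120, 121, 122, 123, 124, 125, 126, 127, 128, 129, 130, 131,
       132, 133, 134, 135, 136, 137, 138, 139]))
[[539.9, -307.7, 127.0], [539.6, -313.4, 133.6], [542.2, -313.4, 136.2], [543.3, -309.8, 128.8], [538.7, -317.2, 135.4], [540.5, -315.6, 133.4], [543.0, -315.3, 135.2], [544.8, -313.5, 132.8], [539.2, -318.5, 132.9], [541.4, -317.5, 132.7], [547.5, -314.0, 130.3]]
```

>>> servo_tool:
  motion:
    - [[0, 0, 0, 0, 0, 0, 1], [0, 0, 0, 0, 0, 0, 1]]
  newtons: 5

```text
clock: 8.4
eef_pos: [523.4, -338.3, 144.7]
eef_rot: [-3.141, -0.0, 1.007]
wrist_force: [-3.5, 6.1, -2.9]
finger_gap: 15.3
finger_force: 5.1
```

>>> servo_tool:
  motion:
    - [[0, 0, 0, 0, 0, 0.01, 1], [0, 0, 0, 0, 0, 0.01, 1]]
  newtons: 5

```text
clock: 8.6
eef_pos: [523.5, -338.2, 144.7]
eef_rot: [-3.141, -0.0, 1.04]
wrist_force: [-3.4, 7.5, -4.1]
finger_gap: 15.9
finger_force: 5.3
```

>>> servo_tool:
  motion:
    - [[0, 0, 0, 0, 0, 0.01, 1], [0, 0, 0, 0, 0, 0.01, 1]]
  newtons: 5

```text
clock: 8.8
eef_pos: [523.6, -338.1, 144.6]
eef_rot: [-3.141, -0.001, 1.071]
wrist_force: [-3.7, 7.8, -4.1]
finger_gap: 16.2
finger_force: 5.5
```

```bash
python3 k.py
```

```text
266 (array([ 0,  0,  0,  0,  0,  0,  0,  0,  1,  6, 20, 36, 55, 66, 37, 30,  8,
        3,  4,  0]), array([119, 120, 121, 122, 123, 124, 125, 126, 127, 128, 129, 130, 131,
       132, 133, 134, 135, 136, 137, 138, 139]))
[[540.7, -309.8, 132.5], [539.4, -312.8, 131.9], [541.9, -312.8, 134.5], [543.4, -310.2, 129.8], [538.1, -315.9, 131.9], [540.6, -315.8, 134.0], [543.3, -316.3, 137.7], [545.0, -314.1, 134.4], [539.1, -318.1, 131.8], [541.5, -317.9, 133.6], [547.6, -314.3, 131.0]]
```

>>> servo_tool:
  motion:
    - [[0, 0, 0, 0, 0, -0.02, 0.82], [0, 0, 0, 0, 0, -0.038, 0.82], [0, 0, 0, 0, 0, -0.038, 1], [0, 0, 0, 0, 0, -0.038, 1], [0, 0, 0, 0, 0, -0.038, 1], [0, 0, 0.004, 0, 0, -0.038, 1], [0, 0, 0.004, 0, 0, -0.025, 1], [0, 0, 0.004, 0, 0, -0.025, 1]]
  newtons: 20

```text
clock: 9.65
eef_pos: [523.1, -338.5, 145.6]
eef_rot: [-3.14, 0.0, 0.993]
wrist_force: [-2.9, 3.5, -10.5]
finger_gap: 13.8
finger_force: 19.9
```

```bash
python3 k.py|head -2
```

```text
232 (array([ 0,  0,  0,  0,  0,  0,  1,  0,  1,  5, 15, 28, 53, 58, 40, 19,  7,
        2,  2,  1]), array([119, 120, 121, 122, 123, 124, 125, 126, 127, 128, 129, 130, 131,
```

```bash
cat > k.py <<'E'
from h import *
for _ in range(2):
    c=cam('scene');X=pts(c);r=np.hypot(X[...,0]-523.7,X[...,1]+338.5)
    m=(r<36)&(X[...,2]>119)&(X[...,2]<139);print(m.sum(),'skirt z',np.median(X[m][:,2]).round(1))
E
python3 k.py
```

```text
233 skirt z 132.1
231 skirt z 132.1
```

>>> servo_tool:
  motion:
    - [[0, 0, 0, 0, 0, 0, 0.82], [0, 0, 0, 0, 0, 0, 0.82], [0, 0, -0.003, 0, 0, 0, 0.82]]

```text
clock: 10.1
eef_pos: [524.3, -339.1, 145.8]
eef_rot: [3.139, 0.0, 0.992]
wrist_force: [-0.8, 1.3, 0.8]
finger_gap: 17.2
finger_force: 0.4
```

```bash
python3 k.py
```

```text
245 skirt z 125.2
246 skirt z 125.3
```

>>> servo_tool:
  motion:
    - [[0, 0, 0, 0, 0, 0, 0.7], [0, 0, 0, 0, 0, 0, 0.6], [0, 0, 0, 0, 0, 0, 0.6], [0, 0, 0.1, 0, 0, 0, 0.6], [0, 0, 0.2, 0, 0, 0, 0.6], [0, 0, 0.3, 0, 0, 0.03, 0.6], [-0.08, 0, 0.3, 0, 0, 0.07, 1], [-0.16, -0.01, 0.3, 0, 0, 0.11, 1], [-0.17, -0.01, 0.3, 0, 0, 0.15, 1], [-0.17, -0.01, 0.3, 0, 0, 0.19, 1]]
  newtons: 20

```text
clock: 11.2
eef_pos: [437.6, -343.9, 295.2]
eef_rot: [3.141, 0.001, 1.593]
wrist_force: [0.4, 0.3, 0.3]
finger_gap: 8.9
finger_force: 0.0
```

```bash
python3 - <<'E'
from h import *
print(manip.read_state()['eef_pos'],manip.read_state()['eef_rot'])
c=cam('scene');X=pts(c);r=np.hypot(X[...,0]-523.7,X[...,1]+338.5)
m=(r<30)&(X[...,2]>146)&(X[...,2]<168);print('bar',m.sum(),np.median(X[m],0),cv2.minAreaRect(np.float32(X[m][:,:2])))
cv2.imwrite('pics/e.png',cv2.resize(c['frame'][200:350,150:320],(680,600),interpolation=cv2.INTER_CUBIC)[:,:,::-1])
E
```

```text
[ 437.61845304 -343.86509668  295.18286397] [3.14073569e+00 9.04349624e-04 1.59310126e+00]
bar 133 [ 523.03070943 -340.98825001  152.48845181] ((522.5275268554688, -340.10870361328125), (47.025779724121094, 14.367835998535156), 56.642669677734375)
```

View pics/e.png

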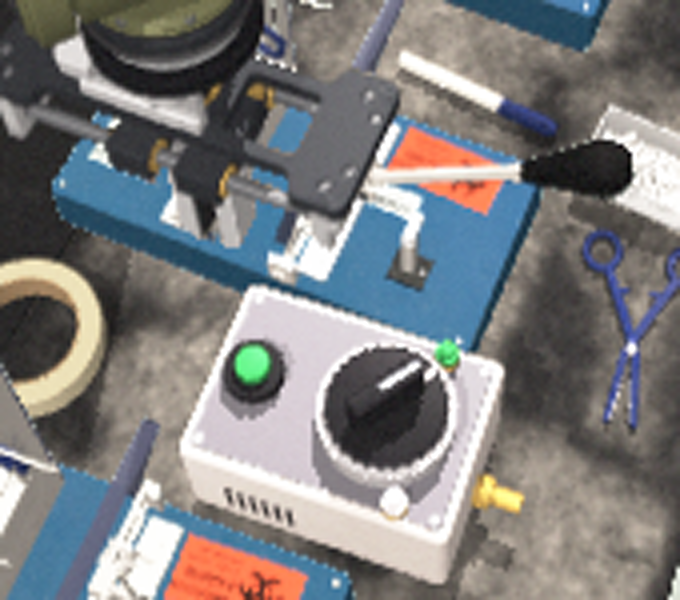

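>>> servo_tool:
  motion:
    - [[0.002, 0, -0.08, 0, 0, 0, 1], [0.002, 0, -0.16, 0, 0, 0, 1], [0.002, 0, -0.24, 0, 0, 0, 1], [0.002, 0, -0.3, 0, 0, 0, 1], [0.002, 0, -0.33, 0, 0, 0, 1], [0.002, 0, -0.33, 0, 0, 0, 1], [0.002, 0, -0.33, 0, 0, 0, 1]]

```text
clock: 11.95
eef_pos: [440.0, -343.7, 130.1]
eef_rot: [3.141, 0.0, 1.588]
wrist_force: [1.1, 0.1, -0.1]
finger_gap: 0.2
finger_force: 0.0
```

Now down in stages until contact and then the end stop shows.

>>> servo_tool:
  motion:
    - [[0, 0, -0.01, 0, 0, 0, 1], [0, 0, -0.02, 0, 0, 0, 1], [0, 0, -0.024, 0, 0, 0, 1], [0, 0, -0.024, 0, 0, 0, 1]]

```text
clock: 12.35
eef_pos: [440.0, -343.8, 117.8]
eef_rot: [3.141, 0.001, 1.589]
wrist_force: [1.3, -1.1, 4.0]
finger_gap: 0.9
finger_force: 1.9
```

>>> servo_tool:
  motion:
    - [[0, 0, -0.003, 0, 0, 0, 1], [0, 0, -0.006, 0, 0, 0, 1], [0, 0, -0.006, 0, 0, 0, 1], [0, 0, -0.006, 0, 0, 0, 1]]

```text
clock: 12.75
eef_pos: [440.1, -343.9, 116.1]
eef_rot: [3.14, 0.001, 1.589]
wrist_force: [-2.7, 2.7, 16.5]
finger_gap: 0.8
finger_force: 8.2
```

>>> servo_tool:
  motion:
    - [[0, 0, -0.002, 0, 0, 0, 1], [0, 0, -0.002, 0, 0, 0, 1], [0, 0, -0.002, 0, 0, 0, 1]]

```text
clock: 13.05
eef_pos: [440.2, -344.0, 115.9]
eef_rot: [3.14, 0.002, 1.589]
wrist_force: [-5.2, 4.8, 24.3]
finger_gap: 0.2
finger_force: 12.4
```

>>> servo_tool:
  motion:
    - [[0, 0, 0.02, 0, 0, 0, 1], [0, 0, 0.1, 0, 0, 0, 1], [0, 0, 0.2, 0, 0, 0, 1], [0, 0, 0.3, 0, 0, 0, 1], [0, 0, 0.36, 0, 0, 0, 1], [-0.06, 0, 0.36, 0, 0, 0, 1], [-0.06, 0, 0.36, 0, 0, 0, 1], [-0.06, 0, 0.36, 0, 0, 0, 1]]

```text
clock: 13.85
eef_pos: [409.4, -343.5, 293.2]
eef_rot: [-3.141, -0.001, 1.589]
wrist_force: [-0.6, 0.8, -0.2]
finger_gap: 0.6
finger_force: 0.0
```

```bash
python3 - <<'E'
from h import *
c=cam('scene');X=pts(c);r=np.hypot(X[...,0]-523.7,X[...,1]+338.5)
m=(r<30)&(X[...,2]>146)&(X[...,2]<168);print('bar',m.sum(),np.median(X[m],0),cv2.minAreaRect(np.float32(X[m][:,:2])))
m=np.hypot(X[...,0]-439,X[...,1]+344)<8;print('key',np.median(X[m],0))
E
```

```text
bar 134 [ 523.1843909  -340.65915357  152.5214414 ] ((522.9151000976562, -340.478759765625), (46.93654251098633, 14.118478775024414), 56.75408172607422)
key [ 441.20717246 -344.71578349  527.62539511]
```

```bash
python3 - <<'E'
from h import *
c=cam('scene');X=pts(c);z=X[...,2]
r=np.hypot(X[...,0]-438.3,X[...,1]+345);f=c['frame'].astype(int)
g=(f[...,1]>f[...,0]+40)&(r<14)&(z<130)
d=(f.max(-1)<80)&(r<24)&(z<130)&(z>95)
o=(f.min(-1)>150)&(r<35)&(z<105)&(z>95)
for n,m in(('key',g),('housing',d),('top',o)):
    if m.any():print(n,m.sum(),np.percentile(z[m],[5,25,50,75,95]).round(1))
E
```

```text
key 71 [113.5 117.7 119.3 120.4 121.9]
housing 101 [105.3 109.4 110.5 111.6 113.7]
top 304 [ 96.   97.7  98.7 100.1 101.6]
```

>>> servo_tool:
  motion:
    - [[0, 0, 0, 0, 0, 0, 0.8], [0, 0, 0, 0, 0, 0, 0.8], [0, 0, 0, 0, 0, 0, 0.8], [0, 0, 0, 0, 0, 0, 0.8]]

```text
clock: 14.35
eef_pos: [409.8, -343.5, 293.3]
eef_rot: [-3.141, -0.0, 1.589]
wrist_force: [-0.8, 0.4, 0.1]
finger_gap: 18.5
finger_force: 0.0
```

```bash
python3 -c "
from cell import manip
print(manip.sign_off())"
```

```text
the job is handed in; nothing more can be done
None
```

The job is handed in at about 14 s on the robot's clock: the camera shows the selector home in the notch at the green outlet, and I pressed the start key to its stop and let go; the sign-off gave no verdict.

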